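# Load the test rig and hold its lock plunger out

### The arm

A 6-joint arm with a two-finger parallel gripper is mounted at the origin on the work surface. World frame = base frame: x ahead of the robot, y to its left, z up, the work surface at z = 0. Lengths are in m, angles in rad, forces in N, time in s.
With the tool pointing down it reaches from about 0.3 to 0.775 m from the base axis. Payload 14.6 kg.
Tool frame: the origin (TCP) lies between the finger pads; the fingertips stand env.tcp_to_tips ahead of it and the grasp point (between the pads) lies 3 mm ahead of it (env.tcp_to_tips is the distance from the TCP to the fingertips, in m); z points along the fingers, y is the direction in which the jaws open and shut (so a half turn about z gives the same grasp; the last joint's range is limited). The gripper opens to 94 mm and grips with 3 to 60 N. Pads are 16 mm wide; open, the fingers measure 119 mm over their backs; the gripper's body (75 mm by 177 mm) begins 78 mm behind the grasp point.
Start: joints at [-1.236, 0.3, 1.521, -0, 1.321, -0.067], TCP at [0.215, -0.506, 0.227] pointing down, gripper open.
Joint ranges: [-3.03, 3.03], [-0.79, 2.21], [0.23, 2.52], [-1.04, 4.18], [0, 3.07], [-2.55, 2.55]. Speed limits (rad/s): [2.22, 2.22, 2.57, 3.14, 3.14, 3.14].

### API

Orientations are given as a rotation vector (axis times angle).
In Python, from bench import env gives the robot as it stands.
- The arm moves only by the tool step_arm, never from a script. Its argument "deltas" is a list of rows, each an object of numbers: "ax", "ay", "az": the turn, a rotation vector about the tool's x, y, z in degrees; "x", "y", "z": the shift along the tool's x, y, z in m; "fingers": the finger opening in m, from 0 to 0.094. In form: [{"ax": .., "ay": .., "az": .., "x": .., "y": .., "z": .., "fingers": ..}, ...]. A call has 1 to 5 rows; each row shifts and turns the pose as measured when the row begins, along the tool's axes as they then stand; what a row does not reach is not made up. A row lasts 1/8 s, in which the tool goes at most 62.5 mm and 10.7 degrees, less where a joint would pass 70% of its speed; a pose out of reach is approached as far as the arm can. A call with a gripper value outside its range is refused whole. The fingers move at their own pace and stop on an object; "grip_force" is the grip in N (left out, the last holds). Time passes only in rows, so rows that do not move let the fingers close. It gives the time, the measured TCP pose, the force and the opening at its end, in the units of the state.
- env.read_state(): the state, without advancing time (a new reading comes with each control period).
- env.read_camera(name): name is "side" or "top"; returns the picture (400x640x3 uint8, blue, green, red); there is no depth.
- env.camera_model(name): a dict with "K" (3x3 intrinsics, pixels), "R" (3x3) and "t" (3): a world point X has camera coordinates R X + t. Camera axes: x right, y down, z forward; pixel columns grow to the right and rows downward; lengths in m; the calibration is good to about 2 mm. A picture is of the moment at which its call begins. camera_model takes no time and is no camera call.
- env.hand_in(): hands the job in, once; it reports no verdict.
The state is a dict: "time_s": time; "joint_positions": joint angles; "joint_velocities": joint speeds; "effort": joint torques, N m; "eef_pos": TCP position; "orientation": TCP orientation; "wrist_force": force on the tool from outside, world axes, zero at the start; "ft_torque": the same for the moment, N m; "grip_width": opening from 0.0 (shut) to 1.0 (fully open).
Only numpy, scipy, OpenCV 4.12 (cv2) and the standard library are available. Lean on these libraries where they do the work, as an engineer would, in place of code of your own. Each camera call takes 0.05 s, during which the arm holds its last target. There are 200 camera calls.

### The job

Hang the red weight caddy by its black handle on the twin hook at the end of the test rig's blue load arm and let go of it, while the arm is still locked by its sprung plunger. Then take the plunger's knob, pull it fully back out of its seat hole so that the loaded arm sinks freely, and finish still holding the plunger fully back with the gripper, the robot touching neither the caddy nor the arm. Leave the tumbler, the mug and the tape roll where they stand, and do not tip the caddy over.

Things in the scene. Friction and masses are not known exactly. Their poses are not given: they have to be found in the camera images.
- rig: Test rig fixed to the table: steel base 170 x 160 x 12 mm, aluminium upright at x -30 to -12, y -30 to 85 mm, 205 mm high, white scale at y -70 mm, 210 mm high. Origin on the table under the hinge, z up, yaw within 0.3 rad. In its frame the plunger knob points to -x, roughly at the robot; the blue load arm runs behind the upright from the hinge to +y and ends in the twin hook.
- load_arm (a joint): Angle (rad) of the blue load arm (12 mm thick, 32 mm high) about a hinge along the rig's x, 180 mm above the table. 0 = level, locked by the plunger's pin (0.02 rad of play, loaded or not). With the caddy hung and the pin out its +y end sinks to about 0.10 to 0.25 rad against a balance spring; stop at 0.35. Unloaded it stays at 0.
- hook_seat (a point): Where the middle of the handle bar's centre line rests when hung: midway between the prongs, 165 mm from the hinge along y, 189 mm above the table while level. Axes as the rig's. The hook: two level 8 mm yellow prongs along y at x +32 and -32 mm, centre lines 9 mm below this point, starting at a cross rod 70 mm towards -y. The fingers fit between the prongs (56 mm).
- hook_tip (a point): Midway between the tops of the two upturned free ends of the prongs (34 mm towards +y from hook_seat and 17 mm above it). Axes as the rig's. The handle must come in over these tips from +y, about 40 mm above its resting height, the prongs passing through the handle's window, and is then lowered straight down onto the seat.
- plunger (a joint): How far the plunger is pulled back (m): 0 = seated, its 8 mm pin in the arm's seat hole; the pin leaves the hole at about 0.014; 0.018 = fully back, on its stop. A spring pulls it home with 4 N seated, 12 N fully back; it returns if let go. It slides level along the rig's -x (to the knob's side).
- plunger_knob (a point): Grip point, moving with the plunger: centre of the knob's black waist, on the pin's axis; at (-58, 55, 180) mm in the rig's frame when seated, axes as the rig's. Waist: 16 mm diameter along x, 28 mm long, between an orange head (26 mm diameter, 14 mm long) at -x and a fixed 22 mm steel bush at +x. Fingers can come down on both sides of it (in y) and pull on the head.
- caddy: Loose red open tray, 130 (its x) x 80 (its y) x 45 mm high, with two steel weights in it and a rigid black bail handle; 0.28 to 0.42 kg in all, balanced. Origin: centre of its underside, z up. Yaw within 0.6 rad of the base frame.
- caddy_handle (a point): Centre of the handle's top bar, on its centre line, 115 mm above the caddy's underside; axes as the caddy's. Bar: round, 10 mm, straight along x for 90 mm, then legs down at x +60 and -60 mm. The window under it is 65 mm high to the tray's rim and 90 mm wide or more. Pinch it from above in the middle, closing along y. Hung, it lies along the rig's x, either way round.
- tumbler: Bystander: yellow tumbler with blue lid and blue side handle, 78 mm in diameter, 204 mm high, an orange straw to 249 mm. Origin under its centre.
- mug: Bystander: white mug, 80 mm in diameter, 80 mm high. Origin under its centre.
- tape_roll: Bystander: flat copper tape roll, 100 mm in diameter, 22 mm high, lying flat. Origin under its centre.
There are look-alikes about, which are no part of the job. There is more than one size of the caddy; the job needs the larger.

How it is judged:
By the outcome, as a careful person would: the job done as asked, in the order asked, and still so for the second after the job is handed in, while the arm keeps its last pose, push and grip.
It also fails if it takes over 64 s, if anything falls off the work surface, if the arm or the gripper's body presses on something with over 40 N, if the wrist force passes 120 N, or if a joint passes its speed limit or range.

## Working session

There is one attempt and no reset: what is moved stays moved. The work goes in short steps, Python scripts to look and compute and a tool call to move; the robot and the scene stay as the last step left them, time stands still between calls to the robot, and variables do not carry over. Pictures are saved under pics/ and viewed, on a budget of 10 in all, crops included, one or two more only if the job needs it, and the job is handed in when it is done.

Besides the shell and the picture viewer there is one more tool, called after "Request:" as name(argument=value, ...), one argument or row to a line, values as JSON. step_arm: Moves the arm, as the interface text tells. Its arguments: {"type":"object","properties":{"deltas":{"type":"array"},"grip_force":{"type":"number"}},"required":["deltas"]}

```bash
mkdir -p pics; ls
python3 - <<'E'
from bench import env
import cv2,numpy as np
for n in("side","top"):
    cv2.imwrite(f"pics/{n}0.png",env.read_camera(n)); m=env.camera_model(n); print(n,m, -np.array(m["R"]).T@m["t"])
print(env.tcp_to_tips,env.read_state())
E
```

```text
pics
side {'K': array([[458.32662747,   0.        , 328.20676517],
       [  0.        , 458.32662747, 196.27061979],
       [  0.        ,   0.        ,   1.        ]]), 'R': array([[ 0.92524901, -0.37922622, -0.01008645],
       [-0.18750599, -0.43404684, -0.88116108],
       [ 0.3297814 ,  0.81718468, -0.4727086 ]]), 't': array([-0.47032524,  0.22063254,  1.34463596])} [ 0.03310197 -1.18141072  0.82528988]
top {'K': array([[464.92926524,   0.        , 316.89740163],
       [  0.        , 464.92926524, 198.76115874],
       [  0.        ,   0.        ,   1.        ]]), 'R': array([[ 0.02365926, -0.99954644,  0.01863206],
       [-0.99836919, -0.02459173, -0.05151897],
       [ 0.0519538 , -0.01738277, -0.99849819]]), 't': array([-0.06588894,  0.48399727,  1.57164743])} [ 0.4031138  -0.02663714  1.59544981]
0.022 {'time_s': 0.1, 'joint_positions': array([-1.23561860e+00,  3.00392176e-01,  1.52150398e+00, -1.99975852e-08,
        1.32070540e+00, -6.66121046e-02]), 'joint_velocities': array([ 1.20149962e-03, -1.93610542e-05, -1.54367830e-03, -4.73547647e-04,
        1.43145192e-04, -3.75321536e-04]), 'effort': array([ 1.33249112e-03, -5.32642865e+01, -3.53285193e+01,  7.09897815e-02,
        2.35075696e-02, -4.98699228e-05]), 'eef_pos': array([ 0.21500879, -0.50600554,  0.22696223]), 'orientation': array([-3.07743046e+00, -6.26693776e-01,  2.12132639e-04]), 'wrist_force': array([ 0.86765972, -0.47540543, -0.25194187]), 'ft_torque': array([-0.01040944, -0.02810933,  0.04246057]), 'grip_width': 0.9993146991129929}
```

View pics/side0.png

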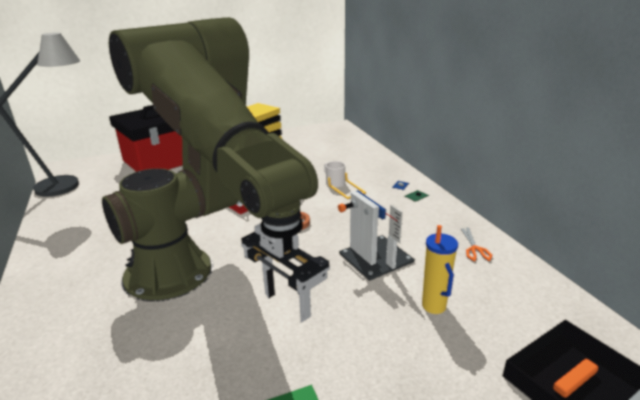

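View pics/top0.png

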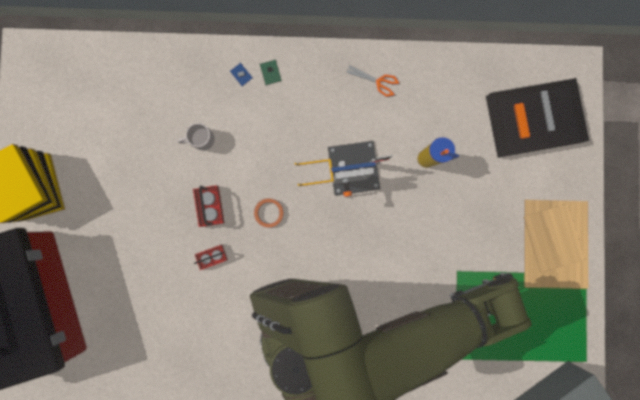

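Top view: the caddy candidates are a larger red tray at (208,206) and a smaller one at (211,257). The larger one fits the job. The rig is at (353,168) with its prongs pointing left (+y), and the knob is at (347,194). The mug is at (200,137), the tape at (269,212) and the tumbler at (437,152). I'll enlarge a crop to confirm and measure at the same time.

```bash
cat > h.py <<'E'
from bench import env
import cv2,numpy as np
from scipy.spatial.transform import Rotation as Ro
def ray(n,uv,z):
    m=env.camera_model(n);R=np.array(m["R"]);c=-R.T@m["t"]
    d=R.T@np.linalg.inv(m["K"])@np.array([uv[0],uv[1],1.]);return c+d*(z-c[2])/d[2]
def proj(n,X):
    m=env.camera_model(n);p=np.array(m["K"])@(np.array(m["R"])@X+m["t"]);return p[:2]/p[2]
def blobs(im,lo,hi,box,amin=8):
    h=cv2.cvtColor(im,cv2.COLOR_BGR2HSV);m=cv2.inRange(h,lo,hi);k=np.zeros_like(m);x0,y0,x1,y1=box;k[y0:y1,x0:x1]=m[y0:y1,x0:x1]
    cs,_=cv2.findContours(k,cv2.RETR_EXTERNAL,cv2.CHAIN_APPROX_NONE)
    return [c for c in cs if cv2.contourArea(c)>amin]
E
python3 - <<'E'
from h import *
im=cv2.imread("pics/top0.png")
cv2.imwrite("pics/crop1.png",cv2.resize(im[125:275,185:400],None,fx=3.7,fy=3.7,interpolation=cv2.INTER_CUBIC))
def show(nm,lo,hi,box,z,a=8):
    for c in blobs(im,lo,hi,box,a):
        r=cv2.minAreaRect(c);p=cv2.boxPoints(r);print(nm,np.round(r[0],1),np.round(r[1],1),round(r[2],1),"W",np.round(ray("top",r[0],z),3), np.round([ray("top",q,z)[:2] for q in p],3).tolist())
show("red",(0,90,50),(8,255,255),(180,170,240,280),.045); show("red2",(170,90,50),(180,255,255),(180,170,240,280),.045)
show("yel",(15,90,120),(32,255,255),(285,140,345,200),.18)
show("knob",(3,120,120),(16,255,255),(330,180,365,205),.18)
show("base",(0,0,0),(180,120,95),(320,130,395,205),.012,100)
E
```

```text
red [210.8 256.9] [16.8 28.1] 71.6 W [0.283 0.292 0.045] [[0.293, 0.345], [0.324, 0.259], [0.273, 0.239], [0.241, 0.326]]
red [198.3 207.4] [37.7  7.6] 77.7 W [0.445 0.34  0.045] [[0.503, 0.367], [0.509, 0.343], [0.388, 0.312], [0.382, 0.336]]
red [212.2 205.1] [38.5 16.7] 81.0 W [0.454 0.294 0.045] [[0.512, 0.333], [0.522, 0.279], [0.396, 0.255], [0.386, 0.309]]
yel [314.4 172. ] [23.6 36.2] 81.9 W [ 0.558 -0.042  0.18 ] [[0.585, 0.019], [0.604, -0.091], [0.532, -0.102], [0.514, 0.007]]
knob [347. 193.] [4. 8.] 90.0 W [ 0.497 -0.143  0.18 ] [[0.502, -0.13], [0.503, -0.155], [0.491, -0.155], [0.49, -0.131]]
base [355.8 180.5] [23.  44.7] 80.5 W [ 0.551 -0.186  0.012] [[0.575, -0.103], [0.605, -0.254], [0.527, -0.268], [0.498, -0.118]]
base [351.9 154. ] [19.3 44. ] 82.2 W [ 0.642 -0.171  0.012] [[0.663, -0.091], [0.688, -0.241], [0.622, -0.251], [0.597, -0.101]]
```

View pics/crop1.png

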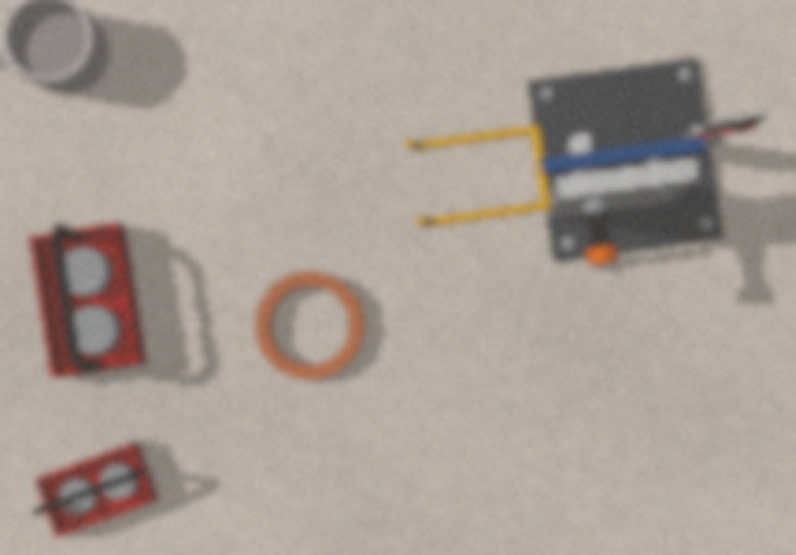

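The crop confirms it: the larger tray with two weights is at top (208,206). Its black bail is along crop (60,230)–(82,368). The smaller look-alike is below it. Next I measure the handle bar and the rig pose.

```bash
cat >> h.py <<'E'
def todo(p,yaw=None):
    s=env.read_state();R=Ro.from_rotvec(s["orientation"]);x=R.as_matrix()[:,0];y0=np.arctan2(x[1],x[0])
    d=R.inv().apply(np.array(p)-s["eef_pos"]);
    print("t",round(s["time_s"],2),"tcp",np.round(s["eef_pos"],4),"yaw",round(y0,3),"tiltz",np.round(R.as_matrix()[:,2],3),"F",np.round(s["wrist_force"],1),"w",round(s["grip_width"]*94,1))
    print("tool shift",np.round(d,4),"az deg",None if yaw is None else round(np.degrees((y0-yaw+np.pi/2)%np.pi-np.pi/2),1))
E
python3 - <<'E'
from h import *
im=cv2.imread("pics/top0.png")
h=cv2.cvtColor(im,cv2.COLOR_BGR2HSV)
m=np.zeros(im.shape[:2],np.uint8); m[183:230,195:212]=(h[183:230,195:212,2]<75)
ys,xs=np.nonzero(m);c=[];
for y in range(188,224):
    v=255-h[y,197:210,2].astype(float); 
    r=h[y,195:212,2]; j=np.argmin(r); c.append((195+j,y))
c=np.array(c); l=cv2.fitLine(c.astype(np.float32),cv2.DIST_HUBER,0,.01,.01).ravel();print("line",l, xs.min(),xs.max(),ys.min(),ys.max(),len(xs))
f=lambda y:(l[2]+(y-l[3])*l[0]/l[1],y)
a,b=ray("top",f(190),.118),ray("top",f(222),.118);print("bar",a,b,"yaw",np.arctan2(*(a-b)[[1,0]]))
# full tray rim
pts=np.vstack([c for c in blobs(im,(0,90,50),(8,255,255),(180,170,240,235))]);r=cv2.minAreaRect(pts);print("tray",r,ray("top",r[0],.045))
O=ray("top",(347,193.),.185); print(O)
for yw in(.165,.175):
  c_,s_=np.cos(yw),np.sin(yw);R=np.array([[c_,-s_],[s_,c_]]);o=O[:2]-R@[-.079,.055];print("orig",o,"seat",o+R@[0,.165],"knob",o+R@[-.058,.055])
  for q in([.032,.199],[-.032,.199]):
    print(proj("top",np.r_[o+R@q,.2]))
s=cv2.imread("pics/side0.png")
for c in blobs(s,(3,120,120),(16,255,255),(325,195,360,220),3):print("side knob",cv2.minAreaRect(c),"pred",proj("side",np.r_[o+R@[-.079,.055],.18]))
todo([.451,.309,.2],.22)
E
```

```text
line [1.5377448e-01 9.8810595e-01 2.0210001e+02 2.0470000e+02] 200 209 187 224 43
bar [0.49865367 0.3195007  0.118     ] [0.39774642 0.30013121 0.118     ] yaw 0.189646578817032
tray ((208.034912109375, 205.73556518554688), (38.46902084350586, 25.206369400024414), 81.57302856445312) [0.45167955 0.30749648 0.045     ]
[ 0.49631358 -0.14239268  0.185     ]
orig [ 0.5832745  -0.18366976] seat [ 0.55617287 -0.02091073] knob [ 0.51702836 -0.13894339]
[294.92095748 162.95971808]
[297.86829678 183.91561073]
orig [ 0.58368292 -0.1827981 ] seat [ 0.55495508 -0.02031822] knob [ 0.51699283 -0.13873641]
[294.6248913  163.48240554]
[297.78243637 184.41032159]
side knob ((341.5, 207.5), (7.0, 7.0), 90.0) pred [342.61098937 207.06079796]
t 0.1 tcp [ 0.215 -0.506  0.227] yaw 0.402 tiltz [-0.     0.001 -1.   ] F [ 0.9 -0.5 -0.3] w 93.9
tool shift [ 0.5359 -0.6578  0.0277] az deg 10.4
```

Request:
step_arm(
  deltas=[
    {"az": 6.4,"x": 0.038,"y": -0.047},
    {"az": 6.4,"x": 0.033,"y": -0.051},
    {"x": 0.028,"y": -0.054},
    {"x": 0.028,"y": -0.054},
    {"x": 0.028,"y": -0.054},
  ],
)

```text
schema error: expected keys ax, ay, az, x, y, z, fingers
```

Request:
step_arm(
  deltas=[
    {"x": 0.028,"y": -0.054},
    {"x": 0.028,"y": -0.054},
    {"x": 0.028,"y": -0.054},
    {"x": 0.028,"y": -0.054},
    {"x": 0.028,"y": -0.054},
  ],
)

```text
schema error: expected keys ax, ay, az, x, y, z, fingers
```

```bash
python3 -c "
from h import *
todo([.450,.3085,.2],.18)"
```

```text
t 0.1 tcp [ 0.215 -0.506  0.227] yaw 0.402 tiltz [-0.     0.001 -1.   ] F [ 0.9 -0.5 -0.3] w 93.9
tool shift [ 0.5348 -0.6577  0.0277] az deg 12.7
```

All seven keys are required in each row.

Request:
step_arm(
  deltas=[
    {"ax": 0,"ay": 0,"az": 6.4,"x": 0.038,"y": -0.047,"z": 0,"fingers": 0.07},
    {"ax": 0,"ay": 0,"az": 6.4,"x": 0.033,"y": -0.051,"z": 0,"fingers": 0.07},
    {"ax": 0,"ay": 0,"az": 0,"x": 0.028,"y": -0.054,"z": 0,"fingers": 0.07},
    {"ax": 0,"ay": 0,"az": 0,"x": 0.028,"y": -0.054,"z": 0,"fingers": 0.07},
    {"ax": 0,"ay": 0,"az": 0,"x": 0.028,"y": -0.054,"z": 0,"fingers": 0.07},
  ],
)

```text
time_s: 0.72
eef_pos: [0.3042, -0.2096, 0.2251]
orientation: [-3.127, -0.259, 0.002]
wrist_force: [0.8, -1.2, 1.1]
grip_width: 0.746
```

Request:
step_arm(
  deltas=[
    {"ax": 0,"ay": 0,"az": 0,"x": 0.028,"y": -0.054,"z": 0,"fingers": 0.07},
    {"ax": 0,"ay": 0,"az": 0,"x": 0.028,"y": -0.054,"z": 0,"fingers": 0.07},
    {"ax": 0,"ay": 0,"az": 0,"x": 0.028,"y": -0.054,"z": 0,"fingers": 0.07},
    {"ax": 0,"ay": 0,"az": 0,"x": 0.028,"y": -0.054,"z": 0,"fingers": 0.07},
    {"ax": 0,"ay": 0,"az": 0,"x": 0.028,"y": -0.054,"z": 0,"fingers": 0.07},
  ],
)

```text
time_s: 1.35
eef_pos: [0.3982, 0.0888, 0.2267]
orientation: [-3.127, -0.257, -0.002]
wrist_force: [1.3, -1.3, 0.9]
grip_width: 0.747
```

```bash
python3 -c "
from h import *
todo([.450,.3085,.2],.18)"
```

```text
t 1.35 tcp [0.3982 0.0888 0.2267] yaw 0.164 tiltz [ 0.001  0.004 -1.   ] F [ 1.3 -1.3  0.9] w 70.2
tool shift [ 0.0869 -0.2082  0.0276] az deg -0.9
```

Request:
step_arm(
  deltas=[
    {"ax": 0,"ay": 0,"az": -0.9,"x": 0.022,"y": -0.052,"z": 0,"fingers": 0.07},
    {"ax": 0,"ay": 0,"az": 0,"x": 0.022,"y": -0.052,"z": 0,"fingers": 0.07},
    {"ax": 0,"ay": 0,"az": 0,"x": 0.022,"y": -0.052,"z": 0.01,"fingers": 0.07},
    {"ax": 0,"ay": 0,"az": 0,"x": 0.021,"y": -0.05,"z": 0.01,"fingers": 0.07},
    {"ax": 0,"ay": 0,"az": 0,"x": 0,"y": 0,"z": 0.005,"fingers": 0.07},
  ],
)

```text
time_s: 1.98
eef_pos: [0.4475, 0.3181, 0.2004]
orientation: [-3.125, -0.29, -0.0]
wrist_force: [-0.1, -0.5, 1.0]
grip_width: 0.743
```

```bash
python3 -c "
from h import *
todo([.450,.3085,.118],.18)
a=env.read_camera('side');b=env.read_camera('top');P=np.array([.450,.3085,.115])
print(proj('side',P),proj('top',P))
u,v=map(int,proj('side',P));A=cv2.resize(a[v-60:v+60,u-65:u+65],(400,370),interpolation=2)
u,v=map(int,proj('top',P));B=cv2.resize(b[v-60:v+60,u-65:u+65],(400,370),interpolation=2)
cv2.imwrite('pics/c2.png',np.hstack([A,B]))"
```

```text
t 1.98 tcp [0.4475 0.3181 0.2004] yaw 0.185 tiltz [-0.     0.003 -1.   ] F [-0.1 -0.5  1. ] w 69.8
tool shift [0.0007 0.0101 0.0823] az deg 0.3
[281.55094101 169.4390914 ] [202.95043339 205.45054621]
```

View pics/c2.png

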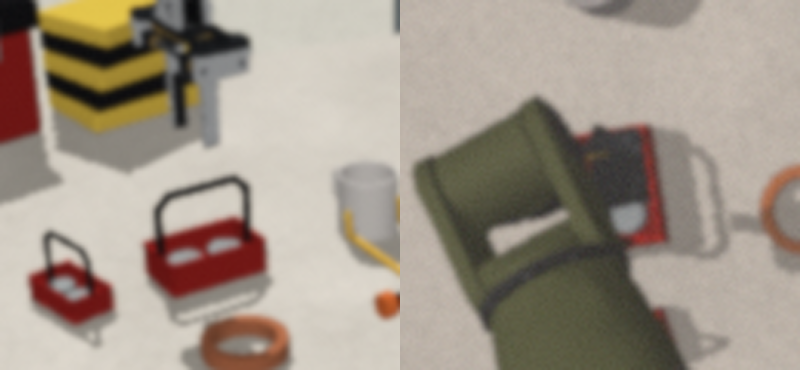

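In the side crop the handle bar's middle is at about (202,190), against a predicted (200,185). That agrees to a few mm, so I descend.

Request:
step_arm(
  deltas=[
    {"ax": 0,"ay": 0,"az": 0,"x": 0,"y": 0.01,"z": 0.02,"fingers": 0.07},
    {"ax": 0,"ay": 0,"az": 0,"x": 0,"y": 0,"z": 0.03,"fingers": 0.07},
    {"ax": 0,"ay": 0,"az": 0,"x": 0,"y": 0,"z": 0.025,"fingers": 0.07},
    {"ax": 0,"ay": 0,"az": 0,"x": 0,"y": 0,"z": 0.008,"fingers": 0.07},
  ],
)

```text
time_s: 2.58
eef_pos: [0.4504, 0.3007, 0.119]
orientation: [-3.125, -0.278, -0.006]
wrist_force: [-0.4, 0.5, 0.8]
grip_width: 0.741
```

```bash
python3 -c "
from h import *
todo([.450,.3085,.117],.18)"
```

```text
t 2.58 tcp [0.4504 0.3007 0.119 ] yaw 0.178 tiltz [ 0.004  0.004 -1.   ] F [-0.4  0.5  0.8] w 69.6
tool shift [ 0.001  -0.0077  0.0021] az deg -0.1
```

Request:
step_arm(
  deltas=[
    {"ax": 0,"ay": 0,"az": 0,"x": 0,"y": -0.008,"z": 0.002,"fingers": 0.07},
    {"ax": 0,"ay": 0,"az": 0,"x": 0,"y": 0,"z": 0,"fingers": 0.0},
    {"ax": 0,"ay": 0,"az": 0,"x": 0,"y": 0,"z": 0,"fingers": 0.0},
    {"ax": 0,"ay": 0,"az": 0,"x": 0,"y": 0,"z": 0,"fingers": 0.0},
    {"ax": 0,"ay": 0,"az": 0,"x": 0,"y": 0,"z": 0,"fingers": 0.0},
  ],
  grip_force=40,
)

```text
time_s: 3.2
eef_pos: [0.4499, 0.3088, 0.1202]
orientation: [-3.124, -0.277, -0.012]
wrist_force: [0.2, 0.3, 0.3]
grip_width: 0.357
```

Request:
step_arm(
  deltas=[
    {"ax": 0,"ay": 0,"az": 0,"x": 0,"y": 0,"z": 0,"fingers": 0.0},
    {"ax": 0,"ay": 0,"az": 0,"x": 0,"y": 0,"z": 0,"fingers": 0.0},
  ],
)

```text
time_s: 3.45
eef_pos: [0.45, 0.3089, 0.1204]
orientation: [-3.124, -0.277, -0.013]
wrist_force: [-0.5, 1.7, 0.9]
grip_width: 0.141
```

```bash
python3 -c "
from h import *
todo([.450,.3085,.25],.17)"
```

```text
t 3.45 tcp [0.45   0.3089 0.1204] yaw 0.177 tiltz [ 0.007  0.006 -1.   ] F [-0.5  1.7  0.9] w 13.2
tool shift [ 0.0011 -0.0003 -0.1296] az deg 0.4
```

Request:
step_arm(
  deltas=[
    {"ax": 0,"ay": 0,"az": 0,"x": 0,"y": 0,"z": 0,"fingers": 0.0},
    {"ax": 0,"ay": 0,"az": 0,"x": 0,"y": 0,"z": 0,"fingers": 0.0},
    {"ax": 0,"ay": 0,"az": 0,"x": 0,"y": 0,"z": -0.01,"fingers": 0.0},
    {"ax": 0,"ay": 0,"az": 0,"x": 0,"y": 0,"z": -0.02,"fingers": 0.0},
    {"ax": 0,"ay": 0,"az": 0,"x": 0,"y": 0,"z": -0.03,"fingers": 0.0},
  ],
)

```text
time_s: 4.08
eef_pos: [0.4484, 0.3077, 0.1803]
orientation: [-3.126, -0.277, -0.004]
wrist_force: [-1.0, 1.1, -3.1]
grip_width: 0.094
```

Request:
step_arm(
  deltas=[
    {"ax": 0,"ay": 0,"az": 0,"x": 0,"y": 0,"z": -0.03,"fingers": 0.0},
    {"ax": 0,"ay": 0,"az": 0,"x": 0,"y": 0,"z": -0.03,"fingers": 0.0},
    {"ax": 0,"ay": 0,"az": 0,"x": 0,"y": 0,"z": -0.01,"fingers": 0.0},
    {"ax": 0,"ay": 0,"az": 0,"x": 0,"y": 0,"z": 0,"fingers": 0.0},
  ],
)

```text
time_s: 4.58
eef_pos: [0.4479, 0.3072, 0.2549]
orientation: [-3.126, -0.276, -0.007]
wrist_force: [0.1, 0.4, -3.0]
grip_width: 0.097
```

```bash
python3 -c "
from h import *
todo([.539,.085,.255],.17)"
```

```text
t 4.58 tcp [0.4479 0.3072 0.2549] yaw 0.176 tiltz [ 0.004  0.004 -1.   ] F [ 0.1  0.4 -3. ] w 9.1
tool shift [ 0.0506  0.2347 -0.0007] az deg 0.4
```

Request:
step_arm(
  deltas=[
    {"ax": 0,"ay": 0,"az": 0.4,"x": 0.005,"y": 0.02,"z": 0,"fingers": 0.0},
    {"ax": 0,"ay": 0,"az": 0,"x": 0.01,"y": 0.045,"z": 0,"fingers": 0.0},
    {"ax": 0,"ay": 0,"az": 0,"x": 0.01,"y": 0.05,"z": 0,"fingers": 0.0},
    {"ax": 0,"ay": 0,"az": 0,"x": 0.01,"y": 0.05,"z": 0,"fingers": 0.0},
    {"ax": 0,"ay": 0,"az": 0,"x": 0.01,"y": 0.04,"z": 0,"fingers": 0.0},
  ],
)

```text
time_s: 5.2
eef_pos: [0.5265, 0.1088, 0.2471]
orientation: [-3.128, -0.273, 0.009]
wrist_force: [0.5, -0.1, -2.3]
grip_width: 0.09
```

Request:
step_arm(
  deltas=[
    {"ax": 0,"ay": 0,"az": 0,"x": 0.005,"y": 0.02,"z": 0,"fingers": 0.0},
    {"ax": 0,"ay": 0,"az": 0,"x": 0,"y": 0,"z": 0,"fingers": 0.0},
    {"ax": 0,"ay": 0,"az": 0,"x": 0,"y": 0,"z": 0,"fingers": 0.0},
  ],
)

```text
time_s: 5.58
eef_pos: [0.5345, 0.0873, 0.243]
orientation: [-3.129, -0.267, 0.019]
wrist_force: [-0.5, -0.2, -2.4]
grip_width: 0.094
```

```bash
python3 -c "
from h import *
todo([.5555,-.0205,.235],.17)
a=env.read_camera('side');b=env.read_camera('top')
P=np.array([.55,.03,.19])
u,v=map(int,proj('side',P));print(u,v);A=cv2.resize(a[v-70:v+70,u-65:u+65],(400,430),interpolation=2)
u,v=map(int,proj('top',P));print(u,v);B=cv2.resize(b[v-70:v+70,u-65:u+65],(400,430),interpolation=2)
cv2.imwrite('pics/c3.png',np.hstack([A,B]))"
```

```text
t 5.58 tcp [0.5345 0.0873 0.243 ] yaw 0.171 tiltz [-0.012  0.001 -1.   ] F [-0.5 -0.2 -2.4] w 8.9
tool shift [0.0025 0.1098 0.0077] az deg 0.0
336 176
290 173
```

View pics/c3.png

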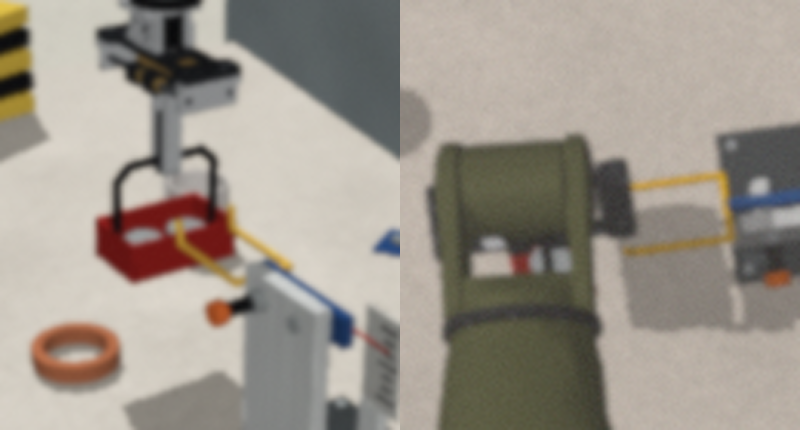

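The bar is level. The handle window faces the two prong tips, which are at side crop (178,222) and (230,207) between the legs. Now I move in over the tips.

Request:
step_arm(
  deltas=[
    {"ax": 0,"ay": 0,"az": 0,"x": 0.002,"y": 0.015,"z": 0,"fingers": 0.0},
    {"ax": 0,"ay": 0,"az": 0,"x": 0,"y": 0.02,"z": 0,"fingers": 0.0},
    {"ax": 0,"ay": 0,"az": 0,"x": 0,"y": 0.02,"z": 0,"fingers": 0.0},
  ],
)

```text
time_s: 6.05
eef_pos: [0.5462, 0.0322, 0.2433]
orientation: [-3.128, -0.274, 0.017]
wrist_force: [1.0, -0.2, -2.7]
grip_width: 0.092
```

```bash
python3 -c "
from h import *
todo([.5555,-.0205,.238],.17)"
```

```text
t 6.05 tcp [0.5462 0.0322 0.2433] yaw 0.175 tiltz [-0.011  0.    -1.   ] F [ 1.  -0.2 -2.7] w 8.7
tool shift [0.     0.0535 0.0052] az deg 0.3
```

Request:
step_arm(
  deltas=[
    {"ax": 0,"ay": -0.6,"az": 0.3,"x": 0,"y": 0.02,"z": 0.002,"fingers": 0.0},
    {"ax": 0,"ay": 0,"az": 0,"x": 0,"y": 0.02,"z": 0.001,"fingers": 0.0},
    {"ax": 0,"ay": 0,"az": 0,"x": 0,"y": 0.012,"z": 0,"fingers": 0.0},
    {"ax": 0,"ay": 0,"az": 0,"x": 0,"y": 0,"z": 0,"fingers": 0.0},
  ],
)

```text
time_s: 6.55
eef_pos: [0.5556, -0.0253, 0.2397]
orientation: [-3.13, -0.26, 0.036]
wrist_force: [1.1, -0.3, -3.2]
grip_width: 0.095
```

```bash
python3 -c "
from h import *
todo([.5555,-.0205,.196],.17)
a=env.read_camera('side');b=env.read_camera('top')
P=np.array([.55,-.03,.19])
u,v=map(int,proj('side',P));print(u,v);A=cv2.resize(a[v-50:v+50,u-50:u+50],(400,400),interpolation=2)
u,v=map(int,proj('top',P));print(u,v);B=cv2.resize(b[v-50:v+50,u-50:u+50],(400,400),interpolation=2)
cv2.imwrite('pics/c4.png',np.hstack([A,B]))"
```

```text
t 6.55 tcp [ 0.5556 -0.0253  0.2397] yaw 0.166 tiltz [-0.023 -0.002 -1.   ] F [ 1.1 -0.3 -3.2] w 8.9
tool shift [ 0.0017 -0.0046  0.0437] az deg -0.3
343 184
310 174
```

View pics/c4.png

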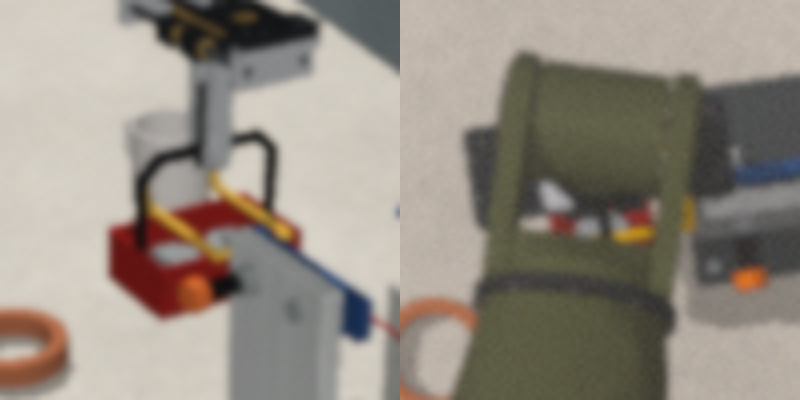

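The prongs pass through the window and the tray hangs level. Before lowering, I compare predicted points numerically with this picture.

```bash
python3 -c "
from h import *
o=np.array([.5835,-.1832]);y=.17;R=np.array([[np.cos(y),-np.sin(y)],[np.sin(y),np.cos(y)]])
f=lambda P:np.round((proj('side',np.array(P))-[293,134])*4)
g=lambda a,b,z:f(np.r_[o+R@[a,b],z])
print('tips L,R',g(-.032,.199,.206),g(.032,.199,.206),'rod ends',g(-.032,.095,.18),g(.032,.095,.18),'head',g(-.079,.055,.18))
for x in(-.045,0,.045):print('bar',x,f(np.r_[np.array([.5556,-.0253])+R@[x,0],.234]))
for x in(-.06,.06):print('leg at rim',x,f(np.r_[np.array([.5556,-.0253])+R@[x,0],.165]))
"
```

```text
tips L,R [146. 170.] [215. 151.] rod ends [221. 253.] [291. 231.] head [198. 292.]
bar -0.045 [158. 160.]
bar 0 [208. 146.]
bar 0.045 [256. 132.]
leg at rim -0.06 [142. 246.]
leg at rim 0.06 [270. 207.]
```

All predictions match to about 1 pixel. I correct the tilt and lower.

Request:
step_arm(
  deltas=[
    {"ax": 0,"ay": 1.3,"az": -0.2,"x": 0.001,"y": -0.004,"z": 0.003,"fingers": 0.0},
    {"ax": 0,"ay": 0,"az": 0,"x": 0,"y": 0,"z": 0.01,"fingers": 0.0},
    {"ax": 0,"ay": 0,"az": 0,"x": 0,"y": 0,"z": 0.01,"fingers": 0.0},
    {"ax": 0,"ay": 0,"az": 0,"x": 0,"y": 0,"z": 0.01,"fingers": 0.0},
  ],
)

```text
time_s: 7.15
eef_pos: [0.5556, -0.0182, 0.205]
orientation: [-3.127, -0.271, -0.003]
wrist_force: [-0.4, 0.2, -2.2]
grip_width: 0.094
```

```bash
python3 -c "
from h import *
todo([.5555,-.0205,.195],.17)"
```

```text
t 7.15 tcp [ 0.5556 -0.0182  0.205 ] yaw 0.173 tiltz [ 0.002  0.003 -1.   ] F [-0.4  0.2 -2.2] w 8.8
tool shift [-0.0005  0.0023  0.0099] az deg 0.1
```

Request:
step_arm(
  deltas=[
    {"ax": 0,"ay": 0,"az": 0,"x": 0,"y": 0.002,"z": 0.004,"fingers": 0.0},
    {"ax": 0,"ay": 0,"az": 0,"x": 0,"y": 0,"z": 0.003,"fingers": 0.0},
    {"ax": 0,"ay": 0,"az": 0,"x": 0,"y": 0,"z": 0.002,"fingers": 0.0},
  ],
)

```text
time_s: 7.52
eef_pos: [0.5558, -0.0203, 0.1944]
orientation: [-3.127, -0.27, -0.001]
wrist_force: [0.3, 0.3, -3.3]
grip_width: 0.095
```

Request:
step_arm(
  deltas=[
    {"ax": 0,"ay": 0,"az": 0,"x": 0,"y": 0,"z": 0.002,"fingers": 0.0},
    {"ax": 0,"ay": 0,"az": 0,"x": 0,"y": 0,"z": 0,"fingers": 0.0},
  ],
)

```text
time_s: 7.78
eef_pos: [0.5559, -0.0203, 0.1926]
orientation: [-3.127, -0.27, -0.002]
wrist_force: [0.1, 0.1, -2.8]
grip_width: 0.095
```

Request:
step_arm(
  deltas=[
    {"ax": 0,"ay": 0,"az": 0,"x": 0,"y": 0,"z": 0.002,"fingers": 0.0},
    {"ax": 0,"ay": 0,"az": 0,"x": 0,"y": 0,"z": 0.001,"fingers": 0.0},
  ],
)

```text
time_s: 8.02
eef_pos: [0.5561, -0.0203, 0.1899]
orientation: [-3.128, -0.27, -0.003]
wrist_force: [0.3, -0.1, -0.6]
grip_width: 0.093
```

Request:
step_arm(
  deltas=[
    {"ax": 0,"ay": 0,"az": 0,"x": 0,"y": 0,"z": 0.002,"fingers": 0.0},
    {"ax": 0,"ay": 0,"az": 0,"x": 0,"y": 0,"z": 0,"fingers": 0.0},
  ],
)

```text
time_s: 8.28
eef_pos: [0.5562, -0.0203, 0.1885]
orientation: [-3.128, -0.27, -0.004]
wrist_force: [-3.5, 0.5, 2.5]
grip_width: 0.096
```

Contact: the hook now carries the weight. I open modestly and look before retreating.

Request:
step_arm(
  deltas=[
    {"ax": 0,"ay": 0,"az": 0,"x": 0,"y": 0,"z": -0.002,"fingers": 0.045},
    {"ax": 0,"ay": 0,"az": 0,"x": 0,"y": 0,"z": 0,"fingers": 0.045},
    {"ax": 0,"ay": 0,"az": 0,"x": 0,"y": 0,"z": 0,"fingers": 0.045},
    {"ax": 0,"ay": 0,"az": 0,"x": 0,"y": 0,"z": 0,"fingers": 0.045},
  ],
)

```text
time_s: 8.78
eef_pos: [0.5565, -0.0204, 0.1907]
orientation: [-3.128, -0.27, -0.005]
wrist_force: [0.1, 1.2, 0.6]
grip_width: 0.467
```

```bash
python3 -c "
from h import *
todo([.5555,-.0205,.195],.17)
a=env.read_camera('side')
cv2.imwrite('pics/c5.png',cv2.resize(a[134:234,293:393],(500,500),interpolation=2))"
```

```text
t 8.78 tcp [ 0.5565 -0.0204  0.1907] yaw 0.172 tiltz [ 0.003  0.002 -1.   ] F [0.1 1.2 0.6] w 43.9
tool shift [-0.001  -0.0001 -0.0043] az deg 0.1
```

View pics/c5.png

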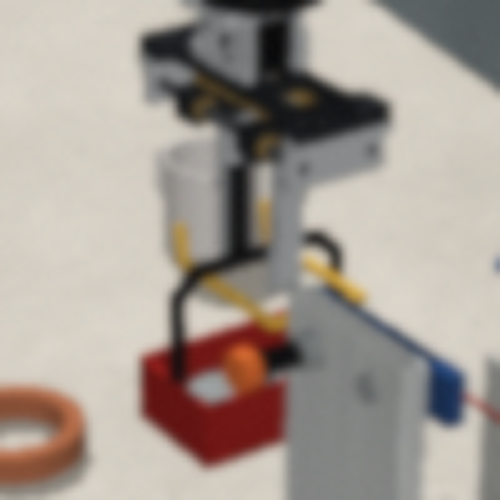

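The bar rests on both prongs, with the upturned tips beyond it, and the fingers are open. I retreat straight up and then go to the knob.

Request:
step_arm(
  deltas=[
    {"ax": 0,"ay": 0,"az": 0,"x": 0,"y": 0,"z": -0.01,"fingers": 0.045},
    {"ax": 0,"ay": 0,"az": 0,"x": 0,"y": 0,"z": -0.02,"fingers": 0.045},
    {"ax": 0,"ay": 0,"az": 0,"x": 0,"y": 0,"z": -0.03,"fingers": 0.045},
    {"ax": 0,"ay": 0,"az": 0,"x": 0,"y": 0,"z": -0.04,"fingers": 0.045},
  ],
)

```text
time_s: 9.32
eef_pos: [0.5554, -0.0206, 0.2928]
orientation: [-3.127, -0.27, 0.001]
wrist_force: [-1.1, -0.5, 0.1]
grip_width: 0.479
```

```bash
python3 -c "
from h import *
todo([.517,-.139,.28],.17)"
```

```text
t 9.32 tcp [ 0.5554 -0.0206  0.2928] yaw 0.172 tiltz [-0.001  0.003 -1.   ] F [-1.1 -0.5  0.1] w 45.1
tool shift [-0.0581  0.1101  0.0125] az deg 0.1
```

Request:
step_arm(
  deltas=[
    {"ax": 0,"ay": 0,"az": 0,"x": -0.015,"y": 0.028,"z": 0,"fingers": 0.05},
    {"ax": 0,"ay": 0,"az": 0,"x": -0.016,"y": 0.032,"z": 0,"fingers": 0.05},
    {"ax": 0,"ay": 0,"az": 0,"x": -0.016,"y": 0.03,"z": 0,"fingers": 0.05},
    {"ax": 0,"ay": 0,"az": 0,"x": -0.011,"y": 0.02,"z": 0,"fingers": 0.05},
    {"ax": 0,"ay": 0,"az": 0,"x": 0,"y": 0,"z": 0,"fingers": 0.05},
  ],
)

```text
time_s: 9.95
eef_pos: [0.5168, -0.142, 0.2998]
orientation: [-3.13, -0.272, -0.013]
wrist_force: [0.9, 0.9, -0.7]
grip_width: 0.532
```

```bash
python3 -c "
from h import *
todo([.517,-.139,.183],.17)
a=env.read_camera('side')
for c in blobs(a,(3,120,120),(16,255,255),(325,195,360,225),3):print('side knob',cv2.minAreaRect(c))
o=np.array([.5835,-.1832]);y=.17;R=np.array([[np.cos(y),-np.sin(y)],[np.sin(y),np.cos(y)]])
print('pred head',proj('side',np.r_[o+R@[-.079,.055],.18]))
cv2.imwrite('pics/c6.png',cv2.resize(a[134:234,293:393],(500,500),interpolation=2))"
```

```text
t 9.95 tcp [ 0.5168 -0.142   0.2998] yaw 0.173 tiltz [ 0.008  0.001 -1.   ] F [ 0.9  0.9 -0.7] w 50.1
tool shift [-0.0003 -0.003   0.1168] az deg 0.2
side knob ((341.38458251953125, 207.076904296875), (11.094003677368164, 8.875203132629395), 56.3099365234375)
side knob ((345.8500061035156, 198.9499969482422), (6.640782833099365, 1.8973664045333862), 18.434947967529297)
pred head [342.61257949 207.05393981]
```

View pics/c6.png

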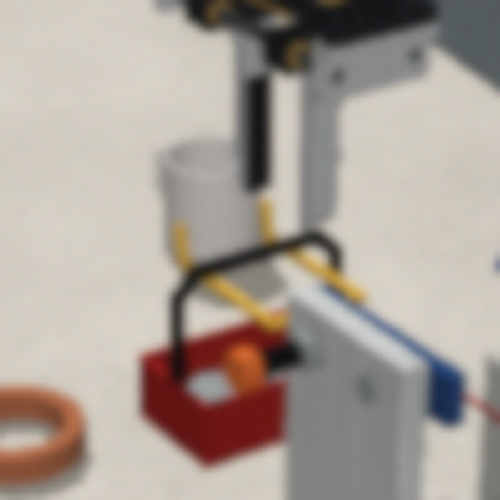

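The caddy hangs by itself, level on both prongs. The knob is seen within 1 px of its prediction, so I descend.

Request:
step_arm(
  deltas=[
    {"ax": 0,"ay": 0,"az": 0,"x": -0.001,"y": -0.003,"z": 0.02,"fingers": 0.05},
    {"ax": 0,"ay": 0,"az": 0,"x": 0,"y": 0,"z": 0.03,"fingers": 0.05},
    {"ax": 0,"ay": 0,"az": 0,"x": 0,"y": 0,"z": 0.015,"fingers": 0.05},
    {"ax": 0,"ay": 0,"az": 0,"x": 0,"y": 0,"z": 0,"fingers": 0.05},
  ],
)

```text
time_s: 10.5
eef_pos: [0.5176, -0.1355, 0.235]
orientation: [3.129, 0.278, 0.017]
wrist_force: [0.6, 0.9, 0.6]
grip_width: 0.531
```

```bash
python3 -c "
from h import *
todo([.516,-.139,.183],.17)"
```

```text
t 10.5 tcp [ 0.5176 -0.1355  0.235 ] yaw 0.177 tiltz [ 0.011  0.001 -1.   ] F [0.6 0.9 0.6] w 49.9
tool shift [-0.0027  0.0031  0.0519] az deg 0.4
```

Request:
step_arm(
  deltas=[
    {"ax": 0,"ay": -0.6,"az": 0.3,"x": -0.002,"y": 0.003,"z": 0.01,"fingers": 0.05},
    {"ax": 0,"ay": 0,"az": 0,"x": 0,"y": 0,"z": 0.015,"fingers": 0.05},
    {"ax": 0,"ay": 0,"az": 0,"x": 0,"y": 0,"z": 0.015,"fingers": 0.05},
    {"ax": 0,"ay": 0,"az": 0,"x": 0,"y": 0,"z": 0.01,"fingers": 0.05},
  ],
)

```text
time_s: 11.0
eef_pos: [0.5171, -0.1391, 0.1838]
orientation: [3.128, 0.269, 0.004]
wrist_force: [0.5, 0.7, -0.1]
grip_width: 0.529
```

```bash
python3 -c "
from h import *
todo([.516,-.139,.183],.17)"
```

```text
t 11.0 tcp [ 0.5171 -0.1391  0.1838] yaw 0.172 tiltz [ 0.003 -0.002 -1.   ] F [ 0.5  0.7 -0.1] w 49.8
tool shift [-0.001  -0.0003  0.0008] az deg 0.1
```

Request:
step_arm(
  deltas=[
    {"ax": 0,"ay": 0,"az": 0,"x": 0,"y": 0,"z": 0,"fingers": 0.0},
    {"ax": 0,"ay": 0,"az": 0,"x": 0,"y": 0,"z": 0,"fingers": 0.0},
    {"ax": 0,"ay": 0,"az": 0,"x": 0,"y": 0,"z": 0,"fingers": 0.0},
    {"ax": 0,"ay": 0,"az": 0,"x": 0,"y": 0,"z": 0,"fingers": 0.0},
    {"ax": 0,"ay": 0,"az": 0,"x": 0,"y": 0,"z": 0,"fingers": 0.0},
  ],
  grip_force=30,
)

```text
time_s: 11.62
eef_pos: [0.517, -0.1381, 0.1837]
orientation: [3.13, 0.269, 0.003]
wrist_force: [-0.5, -1.4, -1.8]
grip_width: 0.16
```

```bash
python3 -c "
from h import *
todo([.516,-.139,.183],.17)"
```

```text
t 11.62 tcp [ 0.517  -0.1381  0.1837] yaw 0.172 tiltz [ 0.002 -0.    -1.   ] F [-0.5 -1.4 -1.8] w 15.1
tool shift [-0.0011  0.0007  0.0007] az deg 0.1
```

Gripped the 16 mm waist, opening reads 15 mm. I pull back along −x.

Request:
step_arm(
  deltas=[
    {"ax": 0,"ay": 0,"az": 0,"x": -0.004,"y": 0,"z": 0,"fingers": 0.0},
    {"ax": 0,"ay": 0,"az": 0,"x": -0.005,"y": 0,"z": 0,"fingers": 0.0},
    {"ax": 0,"ay": 0,"az": 0,"x": -0.005,"y": 0,"z": 0,"fingers": 0.0},
  ],
  grip_force=50,
)

```text
time_s: 12.0
eef_pos: [0.5055, -0.1401, 0.1839]
orientation: [3.129, 0.269, 0.016]
wrist_force: [11.9, 2.4, -6.8]
grip_width: 0.156
```

```bash
python3 -c "
from h import *
todo([.4993,-.1411,.1837],.17)"
```

```text
t 12.0 tcp [ 0.5055 -0.1401  0.1839] yaw 0.172 tiltz [ 0.01  0.   -1.  ] F [11.9  2.4 -6.8] w 14.7
tool shift [-0.0063 -0.0001  0.0001] az deg 0.1
```

Request:
step_arm(
  deltas=[
    {"ax": 0,"ay": -0.5,"az": 0,"x": -0.004,"y": 0,"z": 0.0005,"fingers": 0.0},
    {"ax": 0,"ay": 0,"az": 0,"x": -0.004,"y": 0,"z": 0,"fingers": 0.0},
    {"ax": 0,"ay": 0,"az": 0,"x": -0.003,"y": 0,"z": 0,"fingers": 0.0},
  ],
)

```text
time_s: 12.38
eef_pos: [0.4988, -0.1412, 0.1841]
orientation: [3.128, 0.27, 0.023]
wrist_force: [30.5, 4.9, -17.2]
grip_width: 0.156
```

```bash
python3 -c "
from h import *
todo([.4993,-.1411,.1837],.17)"
```

```text
t 12.38 tcp [ 0.4988 -0.1412  0.1841] yaw 0.172 tiltz [ 0.015 -0.001 -1.   ] F [ 30.5   4.9 -17.2] w 14.6
tool shift [ 0.0005 -0.      0.0004] az deg 0.1
```

It moved 18.5 mm and the force rose above the spring's 12 N, so it is on its stop. I ease the excess push and look.

Request:
step_arm(
  deltas=[
    {"ax": 0,"ay": 0,"az": 0,"x": -0.0015,"y": 0,"z": 0.001,"fingers": 0.0},
    {"ax": 0,"ay": 0,"az": 0,"x": -0.0015,"y": 0,"z": 0.0005,"fingers": 0.0},
    {"ax": 0,"ay": 0,"az": 0,"x": -0.0015,"y": 0,"z": 0,"fingers": 0.0},
    {"ax": 0,"ay": 0,"az": 0,"x": -0.0015,"y": 0,"z": 0,"fingers": 0.0},
  ],
)

```text
time_s: 12.88
eef_pos: [0.4989, -0.1411, 0.1839]
orientation: [3.126, 0.27, 0.052]
wrist_force: [16.6, 2.9, -10.9]
grip_width: 0.157
```

```bash
python3 -c "
from h import *
todo([.4993,-.1411,.1837],.17)
a=env.read_camera('side')
todo([.4993,-.1411,.1837],.17)
cv2.imwrite('pics/c7.png',cv2.resize(a[124:244,283:403],(600,600),interpolation=2))"
```

```text
t 12.88 tcp [ 0.4989 -0.1411  0.1839] yaw 0.172 tiltz [ 0.033 -0.001 -0.999] F [ 16.6   2.9 -10.9] w 14.8
tool shift [0.0004 0.     0.0002] az deg 0.1
t 12.93 tcp [ 0.4989 -0.1411  0.1839] yaw 0.172 tiltz [ 0.033 -0.001 -0.999] F [16.6  3.2 -9.9] w 14.4
tool shift [0.0004 0.     0.0002] az deg 0.1
```

View pics/c7.png

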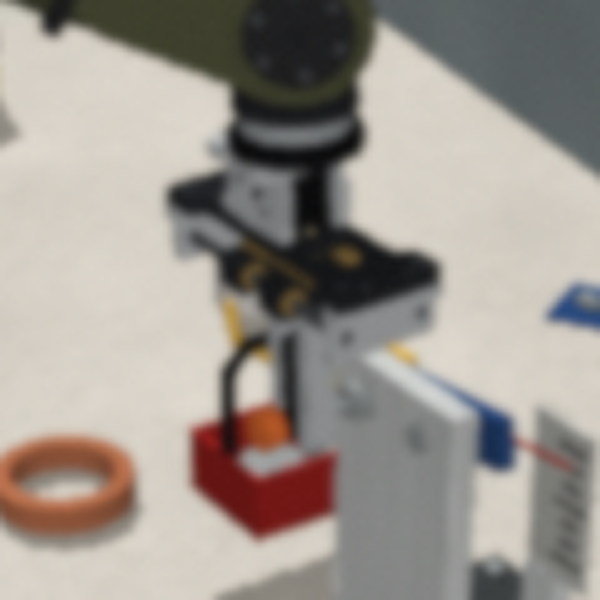

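The tray's front corner has dropped from row 227 to row 231, so the arm is sinking. I correct the tool tilt gently, wait, and measure numerically whether it settles.

Request:
step_arm(
  deltas=[
    {"ax": 0,"ay": -0.8,"az": 0,"x": -0.0015,"y": 0,"z": 0.0005,"fingers": 0.0},
    {"ax": 0,"ay": -0.8,"az": 0,"x": -0.0015,"y": 0,"z": 0.0005,"fingers": 0.0},
    {"ax": 0,"ay": -0.5,"az": 0,"x": -0.0015,"y": 0,"z": 0,"fingers": 0.0},
    {"ax": 0,"ay": -0.3,"az": 0,"x": -0.0015,"y": 0,"z": 0,"fingers": 0.0},
    {"ax": 0,"ay": -0.3,"az": 0,"x": -0.0015,"y": 0,"z": 0,"fingers": 0.0},
  ],
)

```text
time_s: 13.55
eef_pos: [0.499, -0.1411, 0.1839]
orientation: [3.121, 0.27, 0.011]
wrist_force: [15.0, 1.9, -9.6]
grip_width: 0.157
```

```bash
python3 -c "
from h import *
todo([.4993,-.1411,.1837],.17)
import time
a=env.read_camera('side');cv2.imwrite('pics/e.png',a)
def low(im,off):
  h=cv2.cvtColor(im,cv2.COLOR_BGR2HSV);m=(cv2.inRange(h,(0,120,60),(4,255,255))|cv2.inRange(h,(174,120,60),(180,255,255)));ys,xs=np.nonzero(m);ys=ys+off[1];xs=xs+off[0];k=(xs>315)&(xs<352)&(ys>195)&(ys<250);return xs[k].mean(),ys[k].mean(),ys[k].max(),k.sum()
for n,o in(('c6',(293,134)),('c7',(283,124))):
  im=cv2.imread(f'pics/{n}.png');im=cv2.resize(im,None,fx=.2,fy=.2,interpolation=cv2.INTER_AREA);print(n,low(im,o))
print('now',low(a,(0,0)))
cv2.imwrite('pics/c8.png',cv2.resize(a[124:244,283:403],(600,600),interpolation=2))"
```

```text
t 13.55 tcp [ 0.499  -0.1411  0.1839] yaw 0.173 tiltz [ 0.008 -0.008 -1.   ] F [15.   1.9 -9.6] w 14.7
tool shift [0.0003 0.     0.0002] az deg 0.1
c6 (np.float64(335.29355608591885), np.float64(213.50119331742243), np.int64(226), np.int64(419))
c7 (np.float64(334.4502923976608), np.float64(220.23391812865498), np.int64(230), np.int64(342))
now (np.float64(334.4256559766764), np.float64(220.2069970845481), np.int64(230), np.int64(343))
```

View pics/c8.png

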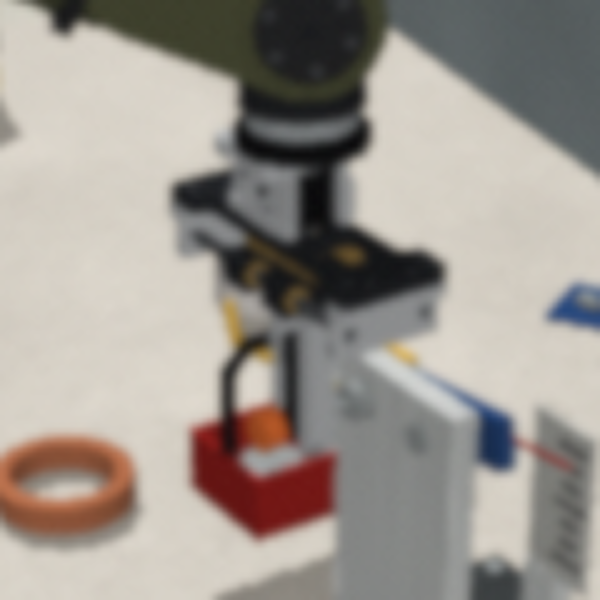

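The tray has settled: c7 and the latest picture agree. The sink looks like only 12–14 mm, so I measure it more precisely with template matching against the pre-release picture, and check the clearance between finger and rod.

```bash
python3 -c "
from h import *
s=lambda n:cv2.cvtColor(cv2.imread(f'pics/{n}.png'),cv2.COLOR_BGR2GRAY)
A,B=s('c6'),s('c8')  # offsets: A +50,+50 px(x5) in B
for nm,(x0,y0,x1,y1) in dict(corner=(135,400,280,475),leg=(165,285,200,375),tape=(0,390,85,480),tipL=(165,215,200,262)).items():
  t=A[y0:y1,x0:x1];r=cv2.matchTemplate(B[y0+20:y1+190 , max(0,x0+20):x1+80],t,cv2.TM_CCOEFF_NORMED);_,v,_,p=cv2.minMaxLoc(r);print(nm,round(v,2),'shift px',(p[0]+max(0,x0+20)-x0-50)/5,(p[1]+20-50)/5)
o=np.array([.5835,-.1832]);y=.17;R=np.array([[np.cos(y),-np.sin(y)],[np.sin(y),np.cos(y)]])
W=lambda b,z:np.r_[o+R@[-.065,b],z]
for th in(.02,.06,.1,.13,.16,.2,.25):
  # hung point at (y=165,z=+9) rel hinge, caddy stays upright
  f=lambda t:(.165*np.cos(t)+.009*np.sin(t),.18-.165*np.sin(t)+.009*np.cos(t))
  a=f(0);b=f(th);print(th,'pred',np.round(proj('side',W(b[0]-.04,b[1]-.115))-proj('side',W(a[0]-.04,a[1]-.115)),2))
"
```

```text
corner 1.0 shift px 0.2 4.4
leg 0.98 shift px 0.2 4.4
tape 1.0 shift px 0.0 0.0
tipL 0.76 shift px 0.0 21.4
0.02 pred [-0.02  0.89]
0.06 pred [-0.03  2.68]
0.1 pred [0.01 4.51]
0.13 pred [0.07 5.9 ]
0.16 pred [0.15 7.3 ]
0.2 pred [0.31 9.19]
0.25 pred [ 0.56 11.59]
```

The sink matches about 0.10 rad (4.4 px, predicted 4.5). It is steady and nothing is near the arm: the fingers sit at rig x of about −84 to −68, clear of the rod and the caddy. Handing in.

```bash
python3 -c "
from h import *
todo([.499,-.1411,.1837],.17);print(env.hand_in())"
```

```text
t 13.6 tcp [ 0.499  -0.1411  0.1839] yaw 0.173 tiltz [ 0.008 -0.008 -1.   ] F [15.4  2.7 -9.9] w 14.7
tool shift [ 0.     -0.      0.0002] az deg 0.1
the job is handed in; nothing more can be done
None
```

I hung the larger red caddy on the twin hook and let go of it while the arm was still locked. I then pulled the plunger's knob back onto its stop and handed in at 13.6 s, still holding it there.

- **Plunger:** the knob moved about 18.3 mm. The force rose sharply at the end (30 N at its highest, 15 N at hand-in), so it was on its stop.
- **Load arm:** the tray sank 4.4 px in the side view, which is about 0.10 rad. That is the low end of the expected 0.10 to 0.25 rad, and the caddy is light (about 3 N on the wrist). It was steady between two pictures 0.6 s apart.
- **Clearance:** by geometry, the gripper held only the knob's waist, clear of the caddy and the arm.
- **Bystanders:** the tape roll showed no shift between the pictures. I did not measure the mug or tumbler again, but no move went near them.
- **Remaining doubt:** the wrist still read about 10 N downward at the end. I put this down to a slight height mismatch between the gripper and the knob, and did not remove it.

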